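# Level the machine's bottle stand with its screw foot and a spirit level

### The job

Pick up the yellow spirit level gently (its vial is glass: grip and press it lightly, about 10 N, never hard), lay it upright along the middle of the sloping white bottle stand, pointing at the blue-winged levelling foot, and let go so that it shows the slope. Then turn the blue wing until the bubble sits centred between the two dark lines. Finally press straight down on top of the level with closed fingertips, lightly but clearly, and finish while still pressing it, the bubble still centred; leave the other things on the table where they are.

Things in the scene. Friction and masses are not known exactly. Their poses are not given: they have to be found in the camera images.
- level: spirit level: yellow block 130 long (x), 26 wide (y), 32 high (z), 0.2 kg, black end caps, a 68 window with green vial and white bubble in its top (flat, may be pressed anywhere). Origin: centre of underside. Starts upright on the table; same either way round. Breaks above 40 N of fingers on it (all finger contacts added up); a grip of 10 N per finger is safe
- bubble (a joint): place of the white bubble (14 long) along the level's own x, in m: 0 is centred, + is towards the level's +x end; reaches 0.022 either way. The bubble runs to the higher end, 6 mm per degree of slope (0.344 m per rad), and needs about 1 s to come to rest. The two dark lines lie 9.5 mm either side of the middle.
- shelf: white top board of the bottle stand, 180 (x) by 120 (y), 10 thick, top face 50 above the table, pivoted under its middle. Origin: middle of the top face; x runs along the middle line to the levelling foot, z up, square to the face. A tongue 50 wide carries the foot at x = 140. The foot end starts 0.9 to 1.9 degrees low. The stand does not slide; rubber buffers give 1 mm straight down per 2 N of pressing (14 at most)
- foot_grip (a point): middle of the blue wing on the levelling foot's screw: upright bar 44 long (x), 14 thick (y), 34 high; the point is 28 above the board's face, 13 below the wing's top; grip across the thickness. Turns several rad, stays where left (0.12 N m friction). Clockwise from above lifts the foot end: each rad 0.018 rad of slope (2.5 mm at the wing), moving the bubble 6.2 mm towards the foot
- amber: bystander: small amber glass bottle with black cap, 32 across, 75 high; origin under its centre; leave alone
- amber2: bystander: small amber glass bottle with white cap, 32 across, 75 high; origin under its centre; leave alone
- jar: bystander: white cream jar, 68 across, 60 high; origin under its centre; leave alone
- bowl: bystander: white ceramic bowl, 110 across, 45 high; origin under its centre; leave alone
- canister: bystander: clear canister with a silver lid, 76 across, 123 high; origin under its centre; leave alone
- handpiece: bystander: white treatment handpiece with a steel head, 160 long, 26 wide, 24 high, lying; origin under its grip; leave alone
Not all that is in view belongs to the job. There is more than one size of the level; the one meant has the size given above.

How it is judged:
By the outcome, as a careful person would: the job done as asked, in the order asked, and still so for the second after the job is handed in, while the arm keeps its last pose, push and grip.
It also fails if it takes over 72 s, if anything falls off the work surface, if the arm or the gripper's body presses on something with over 40 N, if the wrist force passes 120 N, or if a joint passes its speed limit or range.

### The arm

A 6-joint arm with a two-finger parallel gripper is mounted at the origin on the work surface. World frame = base frame: x ahead of the robot, y to its left, z up, the work surface at z = 0. Lengths are in m, angles in rad, forces in N, time in s.
With the tool pointing down it reaches from about 0.3 to 0.775 m from the base axis. Payload 14.6 kg.
Tool frame: the origin (TCP) lies on the centre line of the jaws, within the pads' length; the fingertips stand ctrl.tcp_to_tips ahead of it and the grasp point (between the pads) lies 2 mm behind it (ctrl.tcp_to_tips is the distance from the TCP to the fingertips, in m); z points along the fingers, y is the line along which they close (so a half turn about z gives the same grasp; the last joint's range is limited). The gripper opens to 94 mm and grips with 3 to 60 N. Pads are 16 mm wide; open, the fingers measure 119 mm over their backs; the gripper's body (75 mm by 177 mm) begins 78 mm behind the grasp point.
Start: joints at [-1.239, 0.3, 1.521, -0, 1.321, -0.067], TCP at [0.214, -0.507, 0.222] pointing down, gripper open.
Joint ranges: [-3.03, 3.03], [-0.79, 2.21], [0.23, 2.52], [-1.04, 4.18], [0, 3.07], [-2.55, 2.55]. Speed limits (rad/s): [2.22, 2.22, 2.57, 3.14, 3.14, 3.14].

### API

Orientations are given as [roll, pitch, yaw] about the fixed x, y, z axes, in that order (R = Rz(yaw) Ry(pitch) Rx(roll)).
In Python, from station import telemetry, viewer, hand_in, ctrl gives the robot as it stands.
- The arm moves only by the tool step_arm, never from a script. Its argument "plan" is a list of rows, each an object of numbers: "dx", "dy", "dz": the shift along the tool's x, y, z scaled (see below); "rx", "ry", "rz": the turn, a rotation vector about the tool's x, y, z scaled (see below); "claw": the closure, from 0 (fully open) to 1 (shut). In form: [{"dx": .., "dy": .., "dz": .., "rx": .., "ry": .., "rz": .., "claw": ..}, ...]. A call has 1 to 10 rows; each row shifts and turns the commanded pose from where the row before left it, along the tool's axes as they then stand; what a row does not reach is not made up. The controller multiplies each number of a shift by 0.1 m and each number of a turn by 90 degrees. A row lasts 1/10 s, in which the tool goes at most 50 mm and 8.59 degrees, less where a joint would pass 70% of its speed; a pose out of reach is approached as far as the arm can. A call with a number of a shift or a turn outside -1 to 1 is refused whole. A call with a gripper value outside its range is refused whole. The fingers move at their own pace and stop on an object; "grip_force" is the grip in N (left out, the last holds). Time passes only in rows, so rows that do not move let the fingers close. It gives the time, the measured TCP pose, the force, the opening and the grip force at its end, in the units of the state.
- telemetry.get_obs(): the state, without advancing time (a new reading comes with each control period).
- viewer.camera(name): name is "scene" or "top" or "wrist"; returns a dict with "img" (420x560x3 uint8, red, green, blue), "z_map" (420x560 float32, m along the optical axis (not along the pixel's ray), 0 where there is no reading), "fx", "fy", "cx", "cy" (pixels), "R" (3x3) and "t" (3): a world point X has camera coordinates R X + t; the wrist camera has in their place "tool_from_camera" (4x4, takes a point from camera to tool coordinates, whose origin is the TCP and whose axes are the flange's). Camera axes: x right, y down, z forward; pixel columns grow to the right and rows downward; lengths in m; the calibration is good to about 2 mm. A picture is of the moment at which its call begins: read the wrist's pose just before it.
- hand_in(): hands the job in; it is judged then, once.
Trained networks look in a picture, given as the dict that the camera call returned (one of the last four; its "shot" number tells which), for a name from the list of things; names that differ only in an ending like _2 or _b are one class to them, and where a whole thing is asked for, a point or a joint stands for the part that bears it (a point fixed in the world has none). Each returns a list of dicts, best first, with "score" (0 to 1); they miss things now and then, are a little off and sometimes report something else, mostly with a low value. They report only what shows in the picture. A call takes as long as a camera call. They do not tell look-alikes from the thing itself.
- viewer.recognise(target, picture): "rect" ([left, top, right, bottom] in pixels, round what is visible of it).
The state is a dict: "time_s": time; "qpos": joint angles; "joint_vel": joint speeds; "tau": joint torques, N m; "ee_pos": TCP position; "eef_rot": TCP orientation; "force": force on the tool from outside, world axes, zero at the start; "moment": the same for the moment, N m; "grip_width": finger opening in m; "grip_force": force on a finger pad.
Only numpy, scipy, OpenCV 4.12 (cv2) and the standard library are available. Lean on these libraries where they do the work, as an engineer would, in place of code of your own. Each camera call takes 0.05 s, during which the arm holds its last target. There are 200 camera calls.

## Working session

There is one attempt and no reset: what is moved stays moved. The work goes in short steps, Python scripts to look and compute and a tool call to move; the robot and the scene stay as the last step left them, time stands still between calls to the robot, and variables do not carry over. Pictures are saved under pics/ and viewed, at most 10 in all, crops included, and the job is handed in when it is done.

Besides the shell and the picture viewer there is one more tool, called by a JSON object that holds its "op" and its "data". step_arm: Moves the arm, as the interface text tells. Shifts and turns lie within -1 to 1; 1 stands for 0.1 m of shift or 90 degrees of turn. Its arguments: {"type":"object","properties":{"plan":{"type":"array"},"grip_force":{"type":"number"}},"required":["plan"]}

```bash
mkdir -p pics; cat > h.py <<'E'
import numpy as np, cv2
from station import telemetry, viewer, hand_in, ctrl
from scipy.spatial.transform import Rotation as Ro
def save(c,n,crop=None,s=1):
    im=c["img"][:,:,::-1]
    if crop: im=im[crop[1]:crop[3],crop[0]:crop[2]]
    cv2.imwrite("pics/"+n,cv2.resize(im,None,fx=s,fy=s,interpolation=cv2.INTER_CUBIC))
def cloud(c,obs=None):
    z=c["z_map"]; v,u=np.mgrid[:z.shape[0],:z.shape[1]]
    P=np.stack([(u-c["cx"])/c["fx"]*z,(v-c["cy"])/c["fy"]*z,z],-1)
    if "R" in c: W=(P-np.array(c["t"]))@np.array(c["R"])
    else:
        T=np.array(c["tool_from_camera"]); W=P@T[:3,:3].T+T[:3,3]
        R=Ro.from_euler("xyz",obs["eef_rot"]).as_matrix(); W=W@R.T+np.array(obs["ee_pos"])
    W[z==0]=np.nan
    return W
E
python3 - <<'E'
from h import *
o=telemetry.get_obs(); print(o, ctrl.tcp_to_tips)
for n in ["scene","top"]:
    c=viewer.camera(n); save(c,n+"0.png",s=1.4); W=cloud(c)
    for t in ["level","shelf","foot_grip","amber","canister","jar","bowl","handpiece"]:
        for d in viewer.recognise(t,c)[:3]:
            r=d["rect"]; u,v=int((r[0]+r[2])/2),int((r[1]+r[3])/2)
            print(n,t,round(d["score"],2),np.round(r),W[min(v,419),min(u,559)].round(3))
E
```

```text
{'time_s': 0.0, 'qpos': array([-1.23859184e+00,  3.00459687e-01,  1.52160147e+00, -2.54181446e-05,
        1.32070811e+00, -6.66066821e-02]), 'joint_vel': array([ 9.49821075e-04,  1.57429036e-04,  7.55020498e-05,  3.13492703e-04,
        2.80493516e-05, -6.56478280e-04]), 'tau': array([ 9.93416070e-04, -5.31802905e+01, -3.52731979e+01,  7.09346356e-02,
        2.43740890e-02, -1.27939261e-04]), 'ee_pos': array([ 0.21348275, -0.50660196,  0.22188396]), 'eef_rot': array([-3.14041700e+00, -5.37475419e-05,  3.98817444e-01]), 'force': array([-0.70242512, -0.03437428,  0.70641331]), 'moment': array([-0.03683303,  0.03594913, -0.01041715]), 'grip_force': 0.0, 'grip_width': 0.09380715657869153} 0.017
scene level 0.96 [385. 232. 425. 286.] [0.388 0.344 0.04 ]
scene level 0.87 [309. 230. 359. 257.] [ 0.467  0.161 -0.   ]
scene level 0.36 [179. 203. 186. 220.] [ 0.759 -0.17   0.05 ]
scene shelf 0.71 [216. 160. 296. 209.] [ 0.518 -0.136  0.05 ]
scene foot_grip 0.46 [279. 190. 290. 203.] [ 0.513 -0.009  0.085]
scene amber 0.63 [175. 200. 190. 224.] [ 0.759 -0.17   0.047]
scene amber 0.63 [401. 28
[... 419 characters left out ...]
187. 248. 209. 299.] [0.359 0.342 0.038]
top level 0.82 [231. 215. 253. 256.] [0.491 0.188 0.029]
top level 0.37 [412. 219. 433. 261.] [ 0.46  -0.454  0.024]
top shelf 0.85 [288. 199. 369. 244.] [ 0.531 -0.123  0.05 ]
top foot_grip 0.75 [290. 150. 306. 171.] [ 0.754 -0.022  0.064]
top foot_grip 0.48 [295. 227. 304. 237.] [ 0.489 -0.019  0.087]
top amber 0.69 [229. 218. 253. 254.] [0.486 0.191 0.037]
top amber 0.56 [337. 159. 346. 166.] [ 0.743 -0.176  0.063]
top canister 0.92 [132. 214. 164. 245.] [0.504 0.494 0.129]
top jar 0.62 [289. 149. 306. 174.] [ 0.752 -0.019  0.059]
top bowl 0.85 [218. 147. 246. 178.] [0.77  0.224 0.008]
top handpiece 0.88 [412. 219. 431. 263.] [ 0.457 -0.451  0.022]
```

View pics/scene0.png

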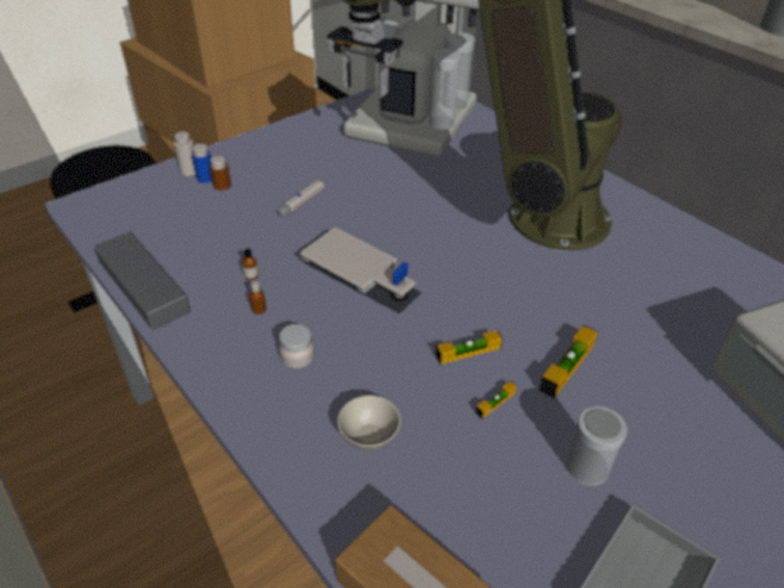

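View pics/top0.png

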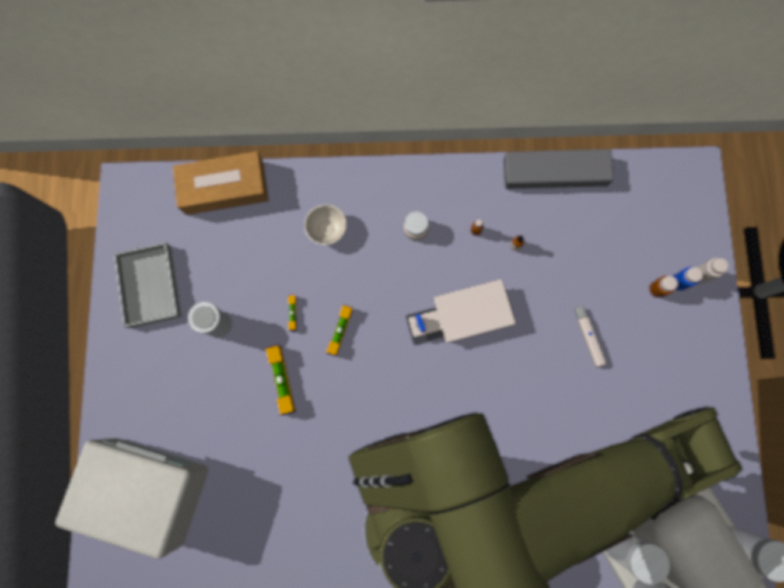

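```bash
python3 - <<'E'
from h import *
c=viewer.camera("top"); W=cloud(c); im=c["img"].astype(int)
def blob(name,rect,zlo,zhi,m=None):
    u0,v0,u1,v1=rect; P=W[v0:v1,u0:u1].reshape(-1,3); I=im[v0:v1,u0:u1].reshape(-1,3)
    k=(P[:,2]>zlo)&(P[:,2]<zhi)
    if m: k&=m(I)
    P=P[k]; (cx,cy),(w,h),a=cv2.minAreaRect((P[:,:2]*1000).astype(np.float32))
    e,V=np.linalg.eigh(np.cov(P[:,:2].T)); d=V[:,1]
    print(name,len(P),"rect c",cx,cy,"size",w,h,a,"mean",P.mean(0).round(4),"axis deg",np.degrees(np.arctan2(d[1],d[0])).round(1),"ztop",np.percentile(P[:,2],[50,90]).round(4))
blob("levA",(182,243,214,304),.015,.06)
blob("levB",(226,210,258,261),.015,.06)
blob("shelf",(270,190,375,250),.04,.062,lambda I:I.min(1)>150)
blob("foot",(280,215,315,250),.05,.12,lambda I:(I[:,2]>I[:,0]+50))
E
```

```text
levA 495 rect c 365.78973388671875 334.5423278808594 size 173.3740234375 36.00101852416992 13.743483543395996 mean [0.3646 0.3327 0.0367] axis deg -166.4 ztop [0.0398 0.0451]
levB 246 rect c 489.10211181640625 186.08163452148438 size 26.994421005249023 131.76083374023438 70.98717498779297 mean [0.4883 0.1851 0.03  ] axis deg 160.8 ztop [0.0308 0.0367]
shelf 1765 rect c 521.0970458984375 -122.10588073730469 size 119.08333587646484 252.93307495117188 13.417411804199219 mean [ 0.5274 -0.1501  0.0505] axis deg 102.9 ztop [0.0506 0.0553]
foot 48 rect c 495.3188781738281 -22.766063690185547 size 42.4444694519043 16.7218017578125 12.90327262878418 mean [ 0.4947 -0.0214  0.0874] axis deg -163.5 ztop [0.0884 0.0918]
```

Pixels refer to the 784x588 scene picture. There are three possible levels: the large one at (570,360), about 173x36 mm; the middle one at (470,346), about 132x27 mm with its top at 31 mm; and the tiny one at (497,400). I choose the middle one because its size matches. The stand is at (360,260), with the blue wing at (400,272). In the wing's current position, its long side runs across the board. I'll move above the level first.

{"op": "step_arm", "data": {"plan": [{"dx":0.308,"dy":-0.313},{"dx":0.308,"dy":-0.313},{"dx":0.308,"dy":-0.313},{"dx":0.308,"dy":-0.313},{"dx":0.308,"dy":-0.313},{"dx":0.308,"dy":-0.313},{"dx":0.308,"dy":-0.313},{"dx":0.308,"dy":-0.313},{"dx":0.308,"dy":-0.313},{"dx":0.308,"dy":-0.313}]}}

```text
$.plan[0]: bad value
```

{"op": "step_arm", "data": {"plan": [{"dx":0.308,"dy":-0.313},{"dx":0.308,"dy":-0.313},{"dx":0.308,"dy":-0.313},{"dx":0.308,"dy":-0.313},{"dx":0.308,"dy":-0.313},{"dx":0.308,"dy":-0.313},{"dx":0.308,"dy":-0.313},{"rz":-0.095},{"rz":-0.095},{"rz":-0.095}]}}

```text
$.plan[0]: bad value
```

{"op": "step_arm", "data": {"plan": [{"rz":-0.095},{"rz":-0.095},{"rz":-0.095},{"rz":-0.095},{"rz":-0.095},{"rz":-0.095},{"rz":-0.095},{"rz":-0.095},{"rz":-0.095},{"rz":-0.095}]}}

```text
$.plan[0]: bad value
```

{"op": "step_arm", "data": {"plan": [{"rz":-0.095},{"rz":-0.095},{"rz":-0.095},{"rz":-0.016,"claw":0.3},{"claw":0.3},{"claw":0.3}]}}

```text
$.plan[0]: bad value
```

```bash
cat >> h.py <<'E'
def tool(o): return Ro.from_euler("xyz",o["eef_rot"]).as_matrix()
def delta(o,xyz): return (tool(o).T@(np.array(xyz)-o["ee_pos"])/0.1).round(3)
def seg(P,m):
    P=P[m]; (cx,cy),(w,h),a=cv2.minAreaRect((P[:,:2]*1000).astype(np.float32))
    e,V=np.linalg.eigh(np.cov(P[:,:2].T)); d=V[:,1]
    print(len(P),"rect",np.round([cx,cy,w,h,a],1),"mean",P.mean(0).round(4),"axis",np.degrees(np.arctan2(d[1],d[0])).round(1),"z",np.percentile(P[:,2],[50,95]).round(4))
E
python3 - <<'E'
from h import *
o=telemetry.get_obs(); print(o["time_s"],o["ee_pos"],o["eef_rot"],o["qpos"].round(3),o["grip_width"])
c=viewer.camera("wrist"); W=cloud(c,o); save(c,"w1.png")
d=np.hypot(W[...,0]-.489,W[...,1]-.186)
seg(W,(W[...,2]>.02)&(W[...,2]<.05)&(d<.075))
E
```

```text
0.95 [ 0.21356031 -0.50683195  0.22243539] [-3.14156178e+00  2.98596323e-05  3.98822184e-01] [-1.239  0.3    1.521 -0.     1.321 -0.067] 0.09410463438979699
  avg = a.mean(axis, **keepdims_kw)
  ret = um.true_divide(
h.py:21: RuntimeWarning: Degrees of freedom <= 0 for slice
  e,V=np.linalg.eigh(np.cov(P[:,:2].T)); d=V[:,1]
  c *= np.true_divide(1, fact)
  c *= np.true_divide(1, fact)
h.py:22: RuntimeWarning: Mean of empty slice.
  print(len(P),"rect",np.round([cx,cy,w,h,a],1),"mean",P.mean(0).round(4),"axis",np.degrees(np.arctan2(d[1],d[0])).round(1),"z",np.percentile(P[:,2],[50,95]).round(4))
Traceback (most recent call last):
  File "h.py", line 22, in seg
    print(len(P),"rect",np.round([cx,cy,w,h,a],1),"mean",P.mean(0).round(4),"axis",np.degrees(np.arctan2(d[1],d[0])).round(1),"z",np.percentile(P[:,2],[50,95]).round(4))
                                                                                                                                  ~~~~~~~~~~~~~^^^^^^^^^^^^^^^^
IndexError: index -1 is out of bounds for axis 0 with size 0
```

View pics/w1.png

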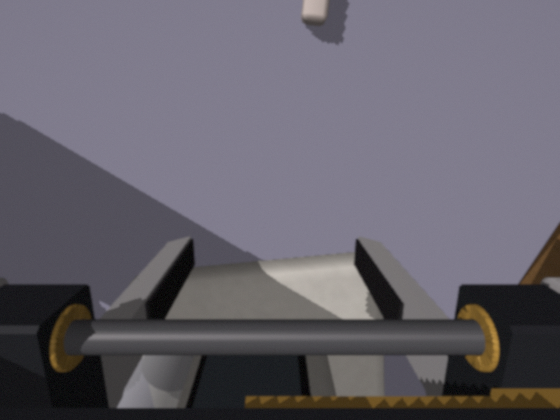

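All rows were refused, so each row probably needs all seven numbers. The wrist picture shows only bare table and the fingers, with the handpiece tip at (315,10). I'll resend with full rows.

{"op": "step_arm", "data": {"plan": [{"dx":0.308,"dy":-0.313,"dz":0,"rx":0,"ry":0,"rz":0,"claw":0},{"dx":0.308,"dy":-0.313,"dz":0,"rx":0,"ry":0,"rz":0,"claw":0},{"dx":0.308,"dy":-0.313,"dz":0,"rx":0,"ry":0,"rz":0,"claw":0},{"dx":0.308,"dy":-0.313,"dz":0,"rx":0,"ry":0,"rz":0,"claw":0},{"dx":0.308,"dy":-0.313,"dz":0,"rx":0,"ry":0,"rz":0,"claw":0},{"dx":0.308,"dy":-0.313,"dz":0,"rx":0,"ry":0,"rz":0,"claw":0},{"dx":0.308,"dy":-0.313,"dz":0,"rx":0,"ry":0,"rz":0,"claw":0},{"dx":0.308,"dy":-0.313,"dz":0,"rx":0,"ry":0,"rz":0,"claw":0},{"dx":0.308,"dy":-0.313,"dz":0,"rx":0,"ry":0,"rz":0,"claw":0},{"dx":0.308,"dy":-0.313,"dz":0,"rx":0,"ry":0,"rz":0,"claw":0}]}}

```text
time_s: 2.0
ee_pos: [0.3762, -0.0971, 0.2228]
eef_rot: [3.141, -0.001, 0.399]
force: [1.9, -0.2, 0.8]
grip_width: 0.0941
grip_force: 0.0
```

{"op": "step_arm", "data": {"plan": [{"dx":0.308,"dy":-0.313,"dz":0,"rx":0,"ry":0,"rz":0,"claw":0},{"dx":0.308,"dy":-0.313,"dz":0,"rx":0,"ry":0,"rz":0,"claw":0},{"dx":0.308,"dy":-0.313,"dz":0,"rx":0,"ry":0,"rz":0,"claw":0},{"dx":0.308,"dy":-0.313,"dz":0,"rx":0,"ry":0,"rz":0,"claw":0},{"dx":0.308,"dy":-0.313,"dz":0,"rx":0,"ry":0,"rz":0,"claw":0},{"dx":0.308,"dy":-0.313,"dz":0,"rx":0,"ry":0,"rz":0,"claw":0},{"dx":0.308,"dy":-0.313,"dz":0,"rx":0,"ry":0,"rz":0,"claw":0},{"dx":0,"dy":0,"dz":0,"rx":0,"ry":0,"rz":-0.095,"claw":0},{"dx":0,"dy":0,"dz":0,"rx":0,"ry":0,"rz":-0.095,"claw":0},{"dx":0,"dy":0,"dz":0,"rx":0,"ry":0,"rz":-0.095,"claw":0}]}}

```text
time_s: 3.0
ee_pos: [0.4894, 0.1872, 0.2223]
eef_rot: [-3.141, 0.0, 0.853]
force: [0.1, -0.3, 0.1]
grip_width: 0.0939
grip_force: 0.0
```

{"op": "step_arm", "data": {"plan": [{"dx":0,"dy":0,"dz":0,"rx":0,"ry":0,"rz":-0.095,"claw":0},{"dx":0,"dy":0,"dz":0,"rx":0,"ry":0,"rz":-0.095,"claw":0},{"dx":0,"dy":0,"dz":0,"rx":0,"ry":0,"rz":-0.095,"claw":0},{"dx":0,"dy":0,"dz":0,"rx":0,"ry":0,"rz":-0.095,"claw":0},{"dx":0,"dy":0,"dz":0,"rx":0,"ry":0,"rz":-0.095,"claw":0},{"dx":0,"dy":0,"dz":0,"rx":0,"ry":0,"rz":-0.095,"claw":0},{"dx":0,"dy":0,"dz":0,"rx":0,"ry":0,"rz":-0.095,"claw":0},{"dx":0,"dy":0,"dz":0,"rx":0,"ry":0,"rz":-0.095,"claw":0},{"dx":0,"dy":0,"dz":0,"rx":0,"ry":0,"rz":-0.095,"claw":0},{"dx":0,"dy":0,"dz":0,"rx":0,"ry":0,"rz":-0.095,"claw":0}]}}

```text
time_s: 4.0
ee_pos: [0.4894, 0.1868, 0.2225]
eef_rot: [-3.142, -0.0, 2.345]
force: [-0.5, -0.6, 0.0]
grip_width: 0.0945
grip_force: 0.0
```

{"op": "step_arm", "data": {"plan": [{"dx":0,"dy":0,"dz":0,"rx":0,"ry":0,"rz":-0.095,"claw":0.3},{"dx":0,"dy":0,"dz":0,"rx":0,"ry":0,"rz":-0.095,"claw":0.3},{"dx":0,"dy":0,"dz":0,"rx":0,"ry":0,"rz":-0.095,"claw":0.3},{"dx":0,"dy":0,"dz":0,"rx":0,"ry":0,"rz":-0.016,"claw":0.3},{"dx":0,"dy":0,"dz":0,"rx":0,"ry":0,"rz":0,"claw":0.3}]}}

```text
time_s: 4.5
ee_pos: [0.4895, 0.1868, 0.2225]
eef_rot: [3.142, 0.0, 2.809]
force: [-0.0, -0.8, 0.2]
grip_width: 0.0657
grip_force: 0.0
```

```bash
python3 - <<'E'
from h import *
o=telemetry.get_obs(); print(o["time_s"],o["ee_pos"],o["eef_rot"],o["qpos"].round(3),o["grip_width"])
c=viewer.camera("wrist"); W=cloud(c,o); save(c,"w2.png")
print(W[380,280],W[20,280],W[200,280],W[200,100])
d=np.hypot(W[...,0]-.489,W[...,1]-.186)
m=(W[...,2]>.02)&(W[...,2]<.05)&(d<.075); print(m.sum())
if m.sum()>50: seg(W,m)
E
```

```text
4.5 [0.48946652 0.18684986 0.22247109] [3.14153199e+00 4.73231986e-05 2.80858870e+00] [ 0.295  0.242  1.595  0.     1.305 -0.943] 0.06566781968427365
[ 0.75594356  0.10345283 -0.00092542] [ 0.32409571  0.25018995 -0.00135097] [0.5056015  0.18827037 0.01308696] [ 0.43809944 -0.017845   -0.00075297]
2295
2295 rect [489.6 184.2  25.8 131.8  71. ] mean [0.4863 0.1853 0.0296] axis 160.8 z [0.0302 0.032 ]
```

View pics/w2.png

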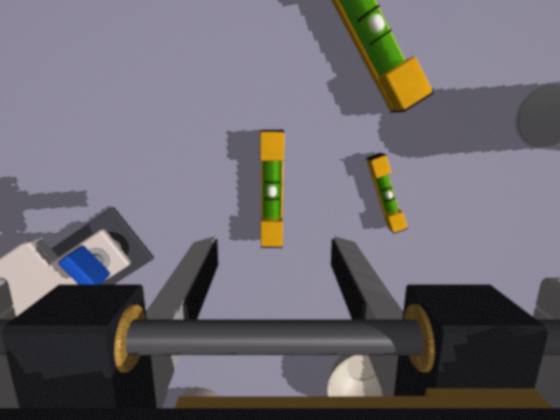

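The level sits at (272,190) in the wrist picture, aligned between the fingers, with its centre at (0.4895, 0.185) and yaw 161°. Its size of 26x132 mm and top at 32 mm confirm the choice. I'll go down and grip it at 10 N.

{"op": "step_arm", "data": {"plan": [{"dx":0,"dy":-0.019,"dz":0.4,"rx":0,"ry":0,"rz":0,"claw":0.3},{"dx":0,"dy":0,"dz":0.4,"rx":0,"ry":0,"rz":0,"claw":0.3},{"dx":0,"dy":0,"dz":0.4,"rx":0,"ry":0,"rz":0,"claw":0.3},{"dx":0,"dy":0,"dz":0.4,"rx":0,"ry":0,"rz":0,"claw":0.3},{"dx":0,"dy":0,"dz":0.2,"rx":0,"ry":0,"rz":0,"claw":0.3},{"dx":0,"dy":0,"dz":0.15,"rx":0,"ry":0,"rz":0,"claw":0.3},{"dx":0,"dy":0,"dz":0.06,"rx":0,"ry":0,"rz":0,"claw":0.3},{"dx":0,"dy":0,"dz":0,"rx":0,"ry":0,"rz":0,"claw":0.3}], "grip_force": 10}}

```text
time_s: 5.35
ee_pos: [0.4886, 0.185, 0.0211]
eef_rot: [-3.141, -0.001, 2.81]
force: [0.1, 0.3, -0.9]
grip_width: 0.0656
grip_force: 0.0
```

{"op": "step_arm", "data": {"plan": [{"dx":0,"dy":0,"dz":0,"rx":0,"ry":0,"rz":0,"claw":0.55},{"dx":0,"dy":0,"dz":0,"rx":0,"ry":0,"rz":0,"claw":0.62},{"dx":0,"dy":0,"dz":0,"rx":0,"ry":0,"rz":0,"claw":0.7},{"dx":0,"dy":0,"dz":0,"rx":0,"ry":0,"rz":0,"claw":0.8},{"dx":0,"dy":0,"dz":0,"rx":0,"ry":0,"rz":0,"claw":1},{"dx":0,"dy":0,"dz":0,"rx":0,"ry":0,"rz":0,"claw":1},{"dx":0,"dy":0,"dz":0,"rx":0,"ry":0,"rz":0,"claw":1}], "grip_force": 10}}

```text
time_s: 6.05
ee_pos: [0.4889, 0.185, 0.0216]
eef_rot: [-3.142, 0.0, 2.811]
force: [-1.2, -2.1, 3.6]
grip_width: 0.0262
grip_force: 10.0
```

{"op": "step_arm", "data": {"plan": [{"dx":0,"dy":0,"dz":-0.1,"rx":0,"ry":0,"rz":0,"claw":1},{"dx":0,"dy":0,"dz":-0.2,"rx":0,"ry":0,"rz":0,"claw":1},{"dx":0,"dy":0,"dz":-0.3,"rx":0,"ry":0,"rz":0,"claw":1},{"dx":0,"dy":0,"dz":-0.4,"rx":0,"ry":0,"rz":0,"claw":1},{"dx":0,"dy":0,"dz":-0.4,"rx":0,"ry":0,"rz":0,"claw":1},{"dx":0,"dy":0,"dz":-0.2,"rx":0,"ry":0,"rz":0.08,"claw":1},{"dx":0,"dy":0,"dz":0,"rx":0,"ry":0,"rz":0.09,"claw":1},{"dx":0,"dy":0,"dz":0,"rx":0,"ry":0,"rz":0.09,"claw":1},{"dx":0,"dy":0,"dz":0,"rx":0,"ry":0,"rz":0.09,"claw":1},{"dx":0,"dy":0,"dz":0,"rx":0,"ry":0,"rz":0.09,"claw":1}]}}

```text
time_s: 7.05
ee_pos: [0.4886, 0.185, 0.1819]
eef_rot: [3.142, -0.0, 2.115]
force: [0.4, -0.9, -2.1]
grip_width: 0.0262
grip_force: 10.0
```

{"op": "step_arm", "data": {"plan": [{"dx":0,"dy":0,"dz":0,"rx":0,"ry":0,"rz":0.09,"claw":1},{"dx":0,"dy":0,"dz":0,"rx":0,"ry":0,"rz":0.09,"claw":1},{"dx":0,"dy":0,"dz":0,"rx":0,"ry":0,"rz":0.02,"claw":1},{"dx":-0.2,"dy":0,"dz":0,"rx":0,"ry":0,"rz":0,"claw":1},{"dx":-0.2,"dy":0,"dz":0,"rx":0,"ry":0,"rz":0,"claw":1}]}}

```text
time_s: 7.55
ee_pos: [0.4979, 0.1459, 0.1818]
eef_rot: [-3.141, -0.0, 1.807]
force: [0.2, 0.4, -2.4]
grip_width: 0.026
grip_force: 10.0
```

```bash
python3 - <<'E'
from h import *
o=telemetry.get_obs(); print(o["time_s"],o["ee_pos"],o["eef_rot"],o["grip_width"])
c=viewer.camera("top"); W=cloud(c); im=c["img"].astype(int)
P=W[185:250,275:378]; I=im[185:250,275:378]
m=(P[...,2]>.042)&(P[...,2]<.062)&(I.min(-1)>110)
seg(P,m)
# whole board only: drop tongue
q=P[m]; ax=np.array([np.cos(np.radians(103.2)),np.sin(np.radians(103.2))]); s=(q[:,:2]-[.5294,-.157])@ax; t=(q[:,:2]-[.5294,-.157])@[-ax[1],ax[0]]
print(np.percentile(s,[0,1,99,100]),np.percentile(t[s<.08],[0,1,99,100]))
b=s<.08
for k in (t>.02),(t<-.02): pass
# long edges per s bin
bins=np.arange(-.08,.08,.01); E=[(x+.005,t[(s>=x)&(s<x+.01)].min(),t[(s>=x)&(s<x+.01)].max()) for x in bins]
E=np.array(E); print("edge slopes deg",np.degrees(np.polyfit(E[:,0],E[:,1],1)[0]),np.degrees(np.polyfit(E[:,0],E[:,2],1)[0]),"mid t",E[:,1:].mean())
A=np.c_[s[b],t[b],np.ones(b.sum())]; print("slope",np.degrees(np.linalg.lstsq(A,q[b,2],rcond=None)[0][:2]),np.median(q[b,2]))
E
```

```text
7.55 [0.49794511 0.14592304 0.18179638] [-3.14144372e+00 -6.14473317e-05  1.80736760e+00] 0.02598538439062404
1865 rect [ 520.3 -121.6  121.2  255.3   13.8] mean [ 0.5253 -0.1455  0.0503] axis 102.8 z [0.0504 0.0565]
[-0.09154534 -0.08771828  0.15836982  0.16415933] [-0.06062267 -0.05754107  0.05948878  0.06158824]
edge slopes deg 0.7990725554078029 0.32939793471651346 mid t 0.0008249445958864125
slope [-1.57661378  0.07406137] 0.05082478007840109
```

{"op": "step_arm", "data": {"plan": [{"dx":-0.25,"dy":-0.05,"dz":0,"rx":0,"ry":0,"rz":0,"claw":1},{"dx":-0.4,"dy":-0.05,"dz":0,"rx":0,"ry":0,"rz":0,"claw":1},{"dx":-0.4,"dy":-0.05,"dz":0,"rx":0,"ry":0,"rz":0,"claw":1},{"dx":-0.4,"dy":-0.05,"dz":0,"rx":0,"ry":0,"rz":0,"claw":1},{"dx":-0.4,"dy":-0.05,"dz":0,"rx":0,"ry":0,"rz":0,"claw":1},{"dx":-0.4,"dy":-0.05,"dz":0,"rx":0,"ry":0,"rz":0,"claw":1},{"dx":-0.4,"dy":-0.05,"dz":0,"rx":0,"ry":0,"rz":0,"claw":1},{"dx":-0.25,"dy":-0.05,"dz":0,"rx":0,"ry":0,"rz":0,"claw":1},{"dx":-0.12,"dy":-0.01,"dz":0,"rx":0,"ry":0,"rz":0,"claw":1},{"dx":0,"dy":0,"dz":0,"rx":0,"ry":-0.017,"rz":0,"claw":1}]}}

```text
time_s: 8.6
ee_pos: [0.5287, -0.1582, 0.1814]
eef_rot: [-3.141, 0.027, 1.804]
force: [0.3, 0.2, -2.3]
grip_width: 0.0255
grip_force: 10.0
```

{"op": "step_arm", "data": {"plan": [{"dx":0,"dy":0,"dz":0.2,"rx":0,"ry":0,"rz":0,"claw":1},{"dx":0,"dy":0,"dz":0.3,"rx":0,"ry":0,"rz":0,"claw":1},{"dx":0,"dy":0,"dz":0.3,"rx":0,"ry":0,"rz":0,"claw":1},{"dx":0,"dy":0,"dz":0.15,"rx":0,"ry":0,"rz":0,"claw":1},{"dx":0,"dy":0,"dz":0,"rx":0,"ry":0,"rz":0,"claw":1},{"dx":0,"dy":0,"dz":0,"rx":0,"ry":0,"rz":0,"claw":1}]}}

```text
time_s: 9.2
ee_pos: [0.5297, -0.1586, 0.0873]
eef_rot: [3.141, 0.027, 1.807]
force: [-0.3, 0.5, -1.0]
grip_width: 0.0258
grip_force: 10.0
```

```bash
python3 - <<'E'
from h import *
o=telemetry.get_obs(); print(o["ee_pos"],o["eef_rot"],o["force"],delta(o,[.5286,-.1572,.0730]))
E
```

```text
[ 0.52972926 -0.15864409  0.08731639] [3.141087   0.02733482 1.80736456] [-0.28097601  0.49528368 -0.95375252] [ 0.021 -0.008  0.143]
```

{"op": "step_arm", "data": {"plan": [{"dx":0.01,"dy":-0.008,"dz":0.1,"rx":0,"ry":0,"rz":0,"claw":1},{"dx":0.01,"dy":0,"dz":0.03,"rx":0,"ry":0,"rz":0,"claw":1},{"dx":0,"dy":0,"dz":0.01,"rx":0,"ry":0,"rz":0,"claw":1},{"dx":0,"dy":0,"dz":0,"rx":0,"ry":0,"rz":0,"claw":1},{"dx":0,"dy":0,"dz":0,"rx":0,"ry":0,"rz":0,"claw":1}]}}

```text
time_s: 9.7
ee_pos: [0.5283, -0.1583, 0.0727]
eef_rot: [3.141, 0.027, 1.806]
force: [-0.7, -0.1, -2.7]
grip_width: 0.026
grip_force: 10.0
```

{"op": "step_arm", "data": {"plan": [{"dx":0,"dy":0,"dz":0.012,"rx":0,"ry":0,"rz":0,"claw":1},{"dx":0,"dy":0,"dz":0,"rx":0,"ry":0,"rz":0,"claw":1},{"dx":0,"dy":0,"dz":0,"rx":0,"ry":0,"rz":0,"claw":1}]}}

```text
time_s: 10.0
ee_pos: [0.5282, -0.1582, 0.0713]
eef_rot: [3.142, 0.027, 1.806]
force: [0.1, -0.1, -2.1]
grip_width: 0.0258
grip_force: 10.0
```

{"op": "step_arm", "data": {"plan": [{"dx":0,"dy":0,"dz":0.01,"rx":0,"ry":0,"rz":0,"claw":1},{"dx":0,"dy":0,"dz":0.005,"rx":0,"ry":0,"rz":0,"claw":1},{"dx":0,"dy":0,"dz":0,"rx":0,"ry":0,"rz":0,"claw":1},{"dx":0,"dy":0,"dz":0,"rx":0,"ry":0,"rz":0,"claw":1}]}}

```text
time_s: 10.4
ee_pos: [0.5283, -0.1583, 0.0699]
eef_rot: [3.141, 0.027, 1.806]
force: [-1.2, 0.5, 1.6]
grip_width: 0.0261
grip_force: 10.0
```

```bash
python3 - <<'E'
from h import *
c=viewer.camera("top"); W=cloud(c); save(c,"t2.png",(265,170,385,260),5)
for i in range(3):
  o=telemetry.get_obs(); print(o["ee_pos"],o["force"],o["moment"]); viewer.camera("top")
E
```

```text
[ 0.52826618 -0.1582607   0.06985118] [-1.33100463  0.29654227  1.17622159] [0.03165234 0.0369378  0.0046965 ]
[ 0.52825231 -0.1582738   0.06983702] [-0.40304002 -0.63287188  1.06372675] [-0.08206786  0.02527315 -0.00588709]
[ 0.52823646 -0.15825962  0.06980652] [-0.93519704 -0.40446654  1.38234267] [-0.00347423  0.04932524 -0.04035166]
```

Force on the tool rose from -2 to about +1.3 N, so the level is resting on the board. I'll release it and retreat.

{"op": "step_arm", "data": {"plan": [{"dx":0,"dy":0,"dz":0,"rx":0,"ry":0,"rz":0,"claw":0.68},{"dx":0,"dy":0,"dz":0,"rx":0,"ry":0,"rz":0,"claw":0.5},{"dx":0,"dy":0,"dz":0,"rx":0,"ry":0,"rz":0,"claw":0.4},{"dx":0,"dy":0,"dz":0,"rx":0,"ry":0,"rz":0,"claw":0.4},{"dx":0,"dy":0,"dz":-0.1,"rx":0,"ry":0,"rz":0,"claw":0.4},{"dx":0,"dy":0,"dz":-0.3,"rx":0,"ry":0,"rz":0,"claw":0.4},{"dx":0,"dy":0,"dz":-0.4,"rx":0,"ry":0,"rz":0,"claw":0.4},{"dx":0,"dy":0,"dz":-0.4,"rx":0,"ry":0,"rz":0,"claw":0.4},{"dx":-0.3,"dy":0,"dz":0,"rx":0,"ry":0.017,"rz":0,"claw":0.4},{"dx":-0.3,"dy":0,"dz":0,"rx":0,"ry":0,"rz":0,"claw":0.4}]}}

```text
time_s: 11.6
ee_pos: [0.5421, -0.2141, 0.1931]
eef_rot: [3.139, 0.001, 1.807]
force: [0.4, -1.0, -0.4]
grip_width: 0.0561
grip_force: 0.0
```

{"op": "step_arm", "data": {"plan": [{"dx":-0.4,"dy":0,"dz":0,"rx":0,"ry":0,"rz":0,"claw":0.4},{"dx":-0.4,"dy":0,"dz":0,"rx":0,"ry":0,"rz":0,"claw":0.4},{"dx":0,"dy":0,"dz":0,"rx":0,"ry":0,"rz":0,"claw":0.4}]}}

```text
time_s: 11.9
ee_pos: [0.56, -0.295, 0.1906]
eef_rot: [-3.142, 0.001, 1.803]
force: [0.6, 0.0, -0.1]
grip_width: 0.0567
grip_force: 0.0
```

```bash
python3 - <<'E'
from h import *
o=telemetry.get_obs(); print(o["time_s"],o["ee_pos"],o["eef_rot"],o["qpos"].round(3),o["force"])
c=viewer.camera("wrist"); W=cloud(c,o); save(c,"w3.png"); I=c["img"].astype(int)
r,g,b=I[...,0],I[...,1],I[...,2]
near=(abs(W[...,0]-.52)<.12)&(W[...,1]>-.27)&(W[...,1]<.02)
print("yellow+green"); seg(W,near&(W[...,2]>.066)&(W[...,2]<.1)&(b<0.7*np.maximum(r,g)))
print("wing"); seg(W,near&(b>r+40)&(W[...,2]>.06))
m=near&(W[...,2]>.042)&(W[...,2]<.06)&(I.min(-1)>110); print("board"); seg(W,m)
E
```

```text
11.9 [ 0.55996429 -0.29498209  0.19059291] [-3.14156020e+00  6.43879092e-04  1.80296300e+00] [-0.543  0.51   1.303 -0.     1.328 -0.775] [ 0.58647392  0.00456813 -0.07839648]
yellow+green
2857 rect [ 533.  -179.9   25.6   87.5   13.4] mean [ 0.5341 -0.184   0.0785] axis 103.0 z [0.0788 0.0819]
wing
  avg = a.mean(axis, **keepdims_kw)
  ret = um.true_divide(
h.py:21: RuntimeWarning: Degrees of freedom <= 0 for slice
  e,V=np.linalg.eigh(np.cov(P[:,:2].T)); d=V[:,1]
  c *= np.true_divide(1, fact)
  c *= np.true_divide(1, fact)
h.py:22: RuntimeWarning: Mean of empty slice.
  print(len(P),"rect",np.round([cx,cy,w,h,a],1),"mean",P.mean(0).round(4),"axis",np.degrees(np.arctan2(d[1],d[0])).round(1),"z",np.percentile(P[:,2],[50,95]).round(4))
Traceback (most recent call last):
  File "h.py", line 22, in seg
    print(len(P),"rect",np.round([cx,cy,w,h,a],1),"mean",P.mean(0).round(4),"axis",np.degrees(np.arctan2(d[1],d[0])).round(1),"z",np.percentile(P[:,2],[50,95]).round(4))
                                                                                                                                  ~~~~~~~~~~~~~^^^^^^^^^^^^^^^^
IndexError: index -1 is out of bounds for axis 0 with size 0
```

View pics/w3.png

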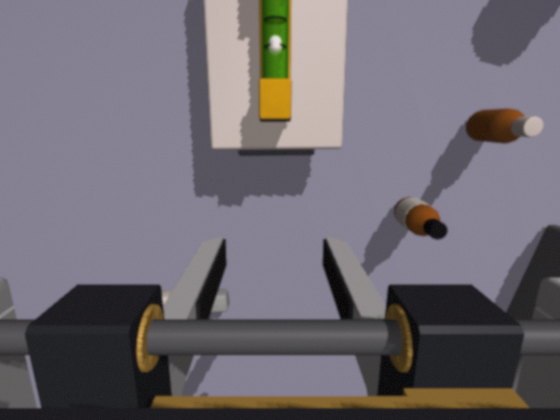

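The level lies centred on the board, with its near end at (276,118). The bubble at (275,43) is towards the high end, as expected. I'll measure the bubble's offset by code and look for the wing from the top camera.

```bash
cat >> h.py <<'E'
ax=np.array([np.cos(np.radians(103.3)),np.sin(np.radians(103.3))])
def bubble(c,o,C=(.5283,-.1583)):
    W=cloud(c,o); I=c["img"].astype(int); r,g,b=I[...,0],I[...,1],I[...,2]
    d=W[...,:2]-np.array(C); s=d@ax; t=d@np.array([-ax[1],ax[0]])
    on=(W[...,2]>.066)&(W[...,2]<.1)&(abs(t)<.016)&(abs(s)<.09)
    wb=on&(abs(t)<.012)&(abs(s)<.045)&(b>110)
    dk=on&(abs(s)<.03)&(abs(t)<.008)&(np.maximum(r,g)<70)
    print("level s ext",np.nanpercentile(s[on],[0.3,99.7]).round(4),"bubble n",wb.sum(),s[wb].mean().round(4),"ext",np.percentile(s[wb],[2,98]).round(4))
    h=np.histogram(s[dk],bins=np.arange(-.03,.031,.002)); print("dark",dict((round(float(x)+.001,3),int(n)) for x,n in zip(h[1],h[0]) if n))
E
python3 - <<'E'
from h import *
o=telemetry.get_obs(); c=viewer.camera("wrist"); bubble(c,o)
c=viewer.camera("top"); W=cloud(c); I=c["img"].astype(int)
m=(I[...,2]>I[...,0]+50)&(W[...,2]>.06)&(abs(W[...,0]-.496)<.05)&(abs(W[...,1]+.021)<.05)
if m.sum()>10: seg(W,m)
E
```

```text
level s ext [-0.0668  0.0229] bubble n 147 -0.0093 ext [-0.0141 -0.0042]
dark {-0.013: 3, -0.011: 15, -0.009: 5, 0.005: 5, 0.007: 28, 0.009: 34, 0.011: 1}
47 rect [495.  -20.8  42.8  13.5  17.1] mean [ 0.495  -0.0213  0.0856] axis -163.2 z [0.0853 0.0897]
```

Bubble offset is about -8 to -9 mm (slope about 1.5°), so I need roughly 1.4 rad clockwise. The wing is at (0.495, -0.021), with its long axis at about 15°. I'll move there and turn the tool to yaw 195°.

{"op": "step_arm", "data": {"plan": [{"dx":0.35,"dy":0,"dz":0,"rx":0,"ry":0,"rz":0,"claw":0.4},{"dx":0.35,"dy":0,"dz":0,"rx":0,"ry":0,"rz":0,"claw":0.4},{"dx":0.35,"dy":0,"dz":0,"rx":0,"ry":0,"rz":0,"claw":0.4},{"dx":0.35,"dy":0,"dz":0,"rx":0,"ry":0,"rz":0,"claw":0.4},{"dx":0.35,"dy":0,"dz":0,"rx":0,"ry":0,"rz":0,"claw":0.4},{"dx":0.35,"dy":0,"dz":0,"rx":0,"ry":0,"rz":0,"claw":0.4},{"dx":0.35,"dy":0,"dz":0,"rx":0,"ry":0,"rz":0,"claw":0.4},{"dx":0.35,"dy":0,"dz":0,"rx":0,"ry":0,"rz":0,"claw":0.4},{"dx":0,"dy":0,"dz":0,"rx":0,"ry":0,"rz":-0.093,"claw":0.4},{"dx":0,"dy":0,"dz":0,"rx":0,"ry":0,"rz":-0.093,"claw":0.4}]}}

```text
time_s: 13.05
ee_pos: [0.4941, -0.0169, 0.1912]
eef_rot: [3.141, 0.001, 2.107]
force: [0.5, 0.1, -0.0]
grip_width: 0.0565
grip_force: 0.0
```

{"op": "step_arm", "data": {"plan": [{"dx":0,"dy":0,"dz":0,"rx":0,"ry":0,"rz":-0.093,"claw":0.4},{"dx":0,"dy":0,"dz":0,"rx":0,"ry":0,"rz":-0.093,"claw":0.4},{"dx":0,"dy":0,"dz":0,"rx":0,"ry":0,"rz":-0.093,"claw":0.4},{"dx":0,"dy":0,"dz":0,"rx":0,"ry":0,"rz":-0.093,"claw":0.4},{"dx":0,"dy":0,"dz":0,"rx":0,"ry":0,"rz":-0.093,"claw":0.4},{"dx":0,"dy":0,"dz":0,"rx":0,"ry":0,"rz":-0.093,"claw":0.4},{"dx":0,"dy":0,"dz":0,"rx":0,"ry":0,"rz":-0.093,"claw":0.4},{"dx":0,"dy":0,"dz":0,"rx":0,"ry":0,"rz":-0.093,"claw":0.4},{"dx":0,"dy":0,"dz":0,"rx":0,"ry":0,"rz":-0.093,"claw":0.4},{"dx":0,"dy":0,"dz":0,"rx":0,"ry":0,"rz":0,"claw":0.4}]}}

```text
time_s: 14.05
ee_pos: [0.4943, -0.018, 0.191]
eef_rot: [-3.141, 0.001, -2.866]
force: [0.7, 0.7, -0.4]
grip_width: 0.0565
grip_force: 0.0
```

```bash
python3 - <<'E'
from h import *
o=telemetry.get_obs(); print(o["time_s"],o["ee_pos"],o["eef_rot"],o["qpos"].round(3),delta(o,[.495,-.0212,.074]))
c=viewer.camera("wrist"); W=cloud(c,o); I=c["img"].astype(int)
m=(I[...,2]>I[...,0]+40)&(W[...,2]>.06)&(W[...,2]<.1)&(abs(W[...,0]-.496)<.06)&(abs(W[...,1]+.021)<.06); print(m.sum())
if m.sum()>30:
  seg(W,m); seg(W,m&(W[...,2]>.082))
E
```

```text
14.05 [ 0.49428366 -0.01801136  0.19098462] [-3.14144361e+00  5.77466621e-04 -2.86619977e+00] [-0.111  0.206  1.715  0.     1.22  -1.957] [ 0.002 -0.032  1.17 ]
836
836 rect [494.6 -23.   43.2  13.9  17.9] mean [ 0.4929 -0.0236  0.0839] axis -161.3 z [0.0847 0.0859]
774 rect [494.6 -23.   43.2  13.9  17.9] mean [ 0.4941 -0.0232  0.0847] axis -161.7 z [0.0848 0.086 ]
```

{"op": "step_arm", "data": {"plan": [{"dx":0,"dy":-0.04,"dz":0.3,"rx":0,"ry":0,"rz":-0.022,"claw":0.4},{"dx":0,"dy":0,"dz":0.4,"rx":0,"ry":0,"rz":0,"claw":0.4},{"dx":0,"dy":0,"dz":0.3,"rx":0,"ry":0,"rz":0,"claw":0.4},{"dx":0,"dy":0,"dz":0.18,"rx":0,"ry":0,"rz":0,"claw":0.4},{"dx":0,"dy":0,"dz":0,"rx":0,"ry":0,"rz":0,"claw":0.4},{"dx":0,"dy":0,"dz":0,"rx":0,"ry":0,"rz":0,"claw":0.6},{"dx":0,"dy":0,"dz":0,"rx":0,"ry":0,"rz":0,"claw":0.8},{"dx":0,"dy":0,"dz":0,"rx":0,"ry":0,"rz":0,"claw":1},{"dx":0,"dy":0,"dz":0,"rx":0,"ry":0,"rz":0,"claw":1},{"dx":0,"dy":0,"dz":0,"rx":0,"ry":0,"rz":0,"claw":1}], "grip_force": 20}}

```text
time_s: 15.1
ee_pos: [0.496, -0.0228, 0.0729]
eef_rot: [-3.141, 0.001, -2.836]
force: [-0.0, 0.1, -1.0]
grip_width: 0.0199
grip_force: 0.0
```

{"op": "step_arm", "data": {"plan": [{"dx":0,"dy":0,"dz":0,"rx":0,"ry":0,"rz":0,"claw":1},{"dx":0,"dy":0,"dz":0,"rx":0,"ry":0,"rz":0,"claw":1},{"dx":0,"dy":0,"dz":0,"rx":0,"ry":0,"rz":0,"claw":1}]}}

```text
time_s: 15.4
ee_pos: [0.4962, -0.0233, 0.0727]
eef_rot: [-3.14, 0.001, -2.835]
force: [0.6, -6.1, -0.2]
grip_width: 0.0146
grip_force: 19.9
```

{"op": "step_arm", "data": {"plan": [{"dx":0,"dy":0,"dz":-0.0025,"rx":0,"ry":0,"rz":0.03,"claw":1},{"dx":0,"dy":0,"dz":-0.0025,"rx":0,"ry":0,"rz":0.06,"claw":1},{"dx":0,"dy":0,"dz":-0.0025,"rx":0,"ry":0,"rz":0.06,"claw":1},{"dx":0,"dy":0,"dz":-0.0025,"rx":0,"ry":0,"rz":0.06,"claw":1},{"dx":0,"dy":0,"dz":-0.0025,"rx":0,"ry":0,"rz":0.06,"claw":1}]}}

```text
time_s: 15.9
ee_pos: [0.4963, -0.0236, 0.074]
eef_rot: [-3.14, 0.001, 3.02]
force: [2.6, -8.1, -0.3]
grip_width: 0.0138
grip_force: 19.9
```

{"op": "step_arm", "data": {"plan": [{"dx":0,"dy":-0.01,"dz":-0.0025,"rx":0,"ry":0,"rz":0.062,"claw":1},{"dx":0,"dy":0,"dz":-0.0025,"rx":0,"ry":0,"rz":0.062,"claw":1},{"dx":0,"dy":0,"dz":-0.0025,"rx":0,"ry":0,"rz":0.062,"claw":1},{"dx":0,"dy":0,"dz":-0.0025,"rx":0,"ry":0,"rz":0.062,"claw":1},{"dx":0,"dy":0,"dz":-0.0025,"rx":0,"ry":0,"rz":0.062,"claw":1},{"dx":0,"dy":0,"dz":-0.0025,"rx":0,"ry":0,"rz":0.062,"claw":1},{"dx":0,"dy":0,"dz":-0.0025,"rx":0,"ry":0,"rz":0.062,"claw":1},{"dx":0,"dy":0,"dz":-0.0025,"rx":0,"ry":0,"rz":0.062,"claw":1},{"dx":0,"dy":0,"dz":-0.0025,"rx":0,"ry":0,"rz":0.062,"claw":1},{"dx":0,"dy":0,"dz":0,"rx":0,"ry":0,"rz":0.062,"claw":1}]}}

```text
time_s: 16.9
ee_pos: [0.4961, -0.0242, 0.0762]
eef_rot: [3.141, 0.001, 2.046]
force: [1.9, -5.6, 0.1]
grip_width: 0.0139
grip_force: 20.0
```

{"op": "step_arm", "data": {"plan": [{"dx":0,"dy":0,"dz":0,"rx":0,"ry":0,"rz":0,"claw":1},{"dx":0,"dy":0,"dz":0,"rx":0,"ry":0,"rz":0,"claw":1}]}}

```text
time_s: 17.1
ee_pos: [0.4959, -0.0243, 0.0761]
eef_rot: [3.142, 0.001, 2.049]
force: [1.0, -6.3, 0.3]
grip_width: 0.0138
grip_force: 20.0
```

```bash
python3 - <<'E'
from h import *
for n in ["scene","top"]:
  c=viewer.camera(n); d=viewer.recognise("level",c); print(n,[(round(x["score"],2),np.round(x["rect"])) for x in d])
  if n=="scene": save(c,"s4.png",(205,150,305,225),6)
E
```

```text
scene [(0.84, array([229., 162., 267., 192.])), (0.8, array([384., 231., 426., 284.])), (0.58, array([339., 274., 370., 297.]))]
top [(0.92, array([190., 246., 211., 297.])), (0.66, array([204., 211., 209., 236.])), (0.56, array([321., 211., 361., 229.]))]
```

View pics/s4.png

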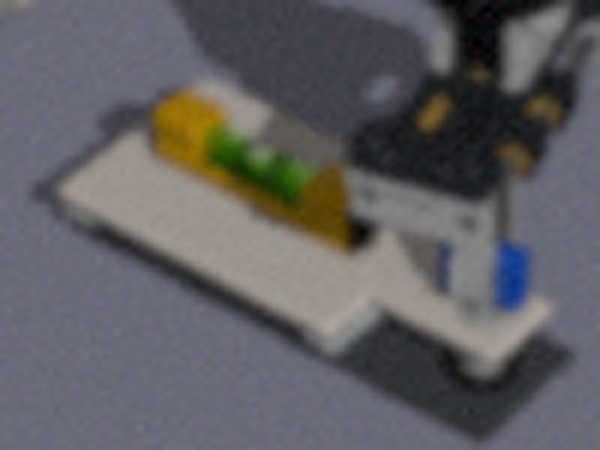

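The gripper holds the wing at (515,275), and the bubble at (262,153) is near the middle of the vial. I'll let go, rise and back off for a wrist view of the bubble.

{"op": "step_arm", "data": {"plan": [{"dx":0,"dy":0,"dz":0,"rx":0,"ry":0,"rz":0,"claw":0.6},{"dx":0,"dy":0,"dz":0,"rx":0,"ry":0,"rz":0,"claw":0.5},{"dx":0,"dy":0,"dz":0,"rx":0,"ry":0,"rz":0,"claw":0.5},{"dx":0,"dy":0,"dz":0,"rx":0,"ry":0,"rz":0,"claw":0.5},{"dx":0,"dy":0,"dz":-0.2,"rx":0,"ry":0,"rz":0,"claw":0.5},{"dx":0,"dy":0,"dz":-0.4,"rx":0,"ry":0,"rz":0,"claw":0.5},{"dx":0,"dy":0,"dz":-0.4,"rx":0,"ry":0,"rz":0,"claw":0.5},{"dx":0,"dy":0,"dz":-0.2,"rx":0,"ry":0,"rz":0,"claw":0.5},{"dx":0,"dy":0,"dz":0,"rx":0,"ry":0,"rz":0.08,"claw":0.5},{"dx":0,"dy":0,"dz":0,"rx":0,"ry":0,"rz":0.072,"claw":0.5}]}}

```text
time_s: 18.3
ee_pos: [0.4959, -0.0237, 0.1967]
eef_rot: [3.14, 0.0, 1.806]
force: [0.0, -0.3, -0.7]
grip_width: 0.047
grip_force: 0.0
```

{"op": "step_arm", "data": {"plan": [{"dx":-0.39,"dy":0,"dz":0,"rx":0,"ry":0,"rz":0,"claw":0.5},{"dx":-0.39,"dy":0,"dz":0,"rx":0,"ry":0,"rz":0,"claw":0.5},{"dx":-0.39,"dy":0,"dz":0,"rx":0,"ry":0,"rz":0,"claw":0.5},{"dx":-0.39,"dy":0,"dz":0,"rx":0,"ry":0,"rz":0,"claw":0.5},{"dx":-0.39,"dy":0,"dz":0,"rx":0,"ry":0,"rz":0,"claw":0.5},{"dx":-0.39,"dy":0,"dz":0,"rx":0,"ry":0,"rz":0,"claw":0.5},{"dx":-0.39,"dy":0,"dz":0,"rx":0,"ry":0,"rz":0,"claw":0.5},{"dx":-0.39,"dy":0,"dz":0,"rx":0,"ry":0,"rz":0,"claw":0.5},{"dx":0,"dy":0,"dz":0,"rx":0,"ry":0,"rz":0,"claw":0.5}]}}

```text
time_s: 19.2
ee_pos: [0.5696, -0.3305, 0.1948]
eef_rot: [-3.141, -0.0, 1.808]
force: [-1.4, -0.0, -0.8]
grip_width: 0.0468
grip_force: 0.0
```

```bash
python3 - <<'E'
from h import *
o=telemetry.get_obs(); print(o["time_s"],o["ee_pos"],o["eef_rot"])
c=viewer.camera("wrist"); bubble(c,o); save(c,"w5.png",(180,0,380,160),4)
W=cloud(c,o); d=W[...,:2]-np.array([.5283,-.1583]); s=d@ax; t=d@np.array([-ax[1],ax[0]])
m=(W[...,2]>.075)&(abs(t)<.016)&(abs(s)<.07); seg(W,m)
print("slope",np.degrees(np.polyfit(s[m&(abs(s)<.06)],W[...,2][m&(abs(s)<.06)],1)[0]))
E
```

```text
19.2 [ 0.56964229 -0.33051387  0.19478178] [-3.14074156e+00 -3.95982317e-04  1.80764483e+00]h.py:30: RuntimeWarning: Mean of empty slice.
  print("level s ext",np.nanpercentile(s[on],[0.3,99.7]).round(4),"bubble n",wb.sum(),s[wb].mean().round(4),"ext",np.percentile(s[wb],[2,98]).round(4))
  ret = ret.dtype.type(ret / rcount)
Traceback (most recent call last):
  File "h.py", line 30, in bubble
    print("level s ext",np.nanpercentile(s[on],[0.3,99.7]).round(4),"bubble n",wb.sum(),s[wb].mean().round(4),"ext",np.percentile(s[wb],[2,98]).round(4))
                                                                                                                    ~~~~~~~~~~~~~^^^^^^^^^^^^^^
IndexError: index -1 is out of bounds for axis 0 with size 0
```

The camera sees below the tool, so I have to stand over the level, which is also where I'll press.

{"op": "step_arm", "data": {"plan": [{"dx":0.4,"dy":0,"dz":-0.1,"rx":0,"ry":0,"rz":0,"claw":0.5},{"dx":0.4,"dy":0,"dz":-0.1,"rx":0,"ry":0,"rz":0,"claw":0.5},{"dx":0.4,"dy":0,"dz":-0.1,"rx":0,"ry":0,"rz":0,"claw":0.7},{"dx":0.4,"dy":0,"dz":0,"rx":0,"ry":0,"rz":0,"claw":0.9},{"dx":0.17,"dy":0,"dz":0,"rx":0,"ry":0,"rz":0,"claw":1},{"dx":0,"dy":0,"dz":0,"rx":0,"ry":0,"rz":0,"claw":1},{"dx":0,"dy":0,"dz":0,"rx":0,"ry":0,"rz":0,"claw":1},{"dx":0,"dy":0,"dz":0,"rx":0,"ry":0,"rz":0,"claw":1}], "grip_force": 10}}

```text
time_s: 20.05
ee_pos: [0.528, -0.1558, 0.2257]
eef_rot: [-3.141, -0.0, 1.81]
force: [-0.5, -0.8, 0.3]
grip_width: 0.0028
grip_force: 0.0
```

```bash
python3 - <<'E'
from h import *
o=telemetry.get_obs(); print(o["time_s"],o["ee_pos"],o["eef_rot"])
c=viewer.camera("wrist"); save(c,"w5.png",(180,90,380,240),4)
W=cloud(c,o); d=W[...,:2]-np.array([.5283,-.1583]); s=d@ax; t=d@np.array([-ax[1],ax[0]])
m=(W[...,2]>.072)&(W[...,2]<.1)&(abs(t)<.018)&(abs(s)<.075); seg(W,m)
k=m&(abs(s)<.06); print("slope",np.degrees(np.polyfit(s[k],W[...,2][k],1)[0]))
bubble(c,o)
E
```

```text
20.05 [ 0.52797913 -0.15578684  0.22572941] [-3.14130359e+00 -1.06032130e-04  1.81020963e+00]
2219 rect [ 528.6 -160.3   25.6  131.9   13.2] mean [ 0.5243 -0.1417  0.0782] axis 103.5 z [0.0787 0.0807]
slope 1.6227885791124501
level s ext [-0.0664  0.0638] bubble n 95 -0.0015 ext [-0.0068  0.0042]
dark {-0.013: 3, -0.011: 20, -0.009: 9, -0.007: 1, 0.007: 8, 0.009: 23, 0.011: 2}
```

View pics/w5.png

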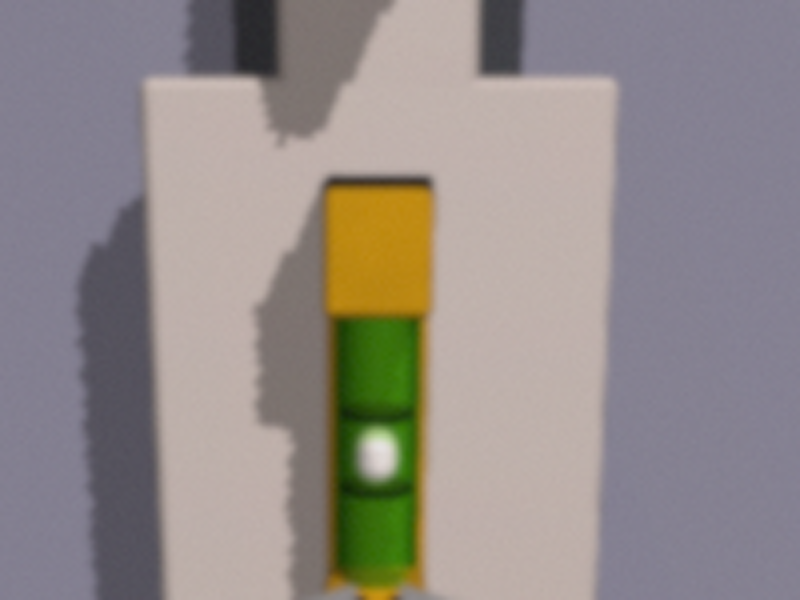

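The bubble at (378,455) sits between the lines at rows 413 and 490, about 0.9 mm off centre, so it's well centred. The level is still in the middle of the board. Next I press at its centre.

{"op": "step_arm", "data": {"plan": [{"dx":-0.045,"dy":0,"dz":0.3,"rx":0,"ry":0,"rz":0,"claw":1},{"dx":0,"dy":0,"dz":0.4,"rx":0,"ry":0,"rz":0,"claw":1},{"dx":0,"dy":0,"dz":0.3,"rx":0,"ry":0,"rz":0,"claw":1},{"dx":0,"dy":0,"dz":0.15,"rx":0,"ry":0,"rz":0,"claw":1},{"dx":0,"dy":0,"dz":0.05,"rx":0,"ry":0,"rz":0,"claw":1},{"dx":0,"dy":0,"dz":0,"rx":0,"ry":0,"rz":0,"claw":1},{"dx":0,"dy":0,"dz":0,"rx":0,"ry":0,"rz":0,"claw":1}]}}

```text
time_s: 20.8
ee_pos: [0.5294, -0.1598, 0.1069]
eef_rot: [3.141, 0.001, 1.811]
force: [-0.3, 0.1, 0.3]
grip_width: 0.0004
grip_force: 0.0
```

{"op": "step_arm", "data": {"plan": [{"dx":0,"dy":0,"dz":0.02,"rx":0,"ry":0,"rz":0,"claw":1},{"dx":0,"dy":0,"dz":0.02,"rx":0,"ry":0,"rz":0,"claw":1},{"dx":0,"dy":0,"dz":0.02,"rx":0,"ry":0,"rz":0,"claw":1},{"dx":0,"dy":0,"dz":0,"rx":0,"ry":0,"rz":0,"claw":1},{"dx":0,"dy":0,"dz":0,"rx":0,"ry":0,"rz":0,"claw":1}]}}

```text
time_s: 21.3
ee_pos: [0.5289, -0.1593, 0.1]
eef_rot: [-3.142, -0.0, 1.811]
force: [0.6, 0.2, 0.1]
grip_width: 0.0003
grip_force: 0.0
```

{"op": "step_arm", "data": {"plan": [{"dx":0,"dy":0,"dz":0.01,"rx":0,"ry":0,"rz":0,"claw":1},{"dx":0,"dy":0,"dz":0.01,"rx":0,"ry":0,"rz":0,"claw":1},{"dx":0,"dy":0,"dz":0.01,"rx":0,"ry":0,"rz":0,"claw":1},{"dx":0,"dy":0,"dz":0.01,"rx":0,"ry":0,"rz":0,"claw":1},{"dx":0,"dy":0,"dz":0,"rx":0,"ry":0,"rz":0,"claw":1},{"dx":0,"dy":0,"dz":0,"rx":0,"ry":0,"rz":0,"claw":1}]}}

```text
time_s: 21.9
ee_pos: [0.529, -0.1593, 0.0961]
eef_rot: [3.141, 0.0, 1.811]
force: [-0.9, 0.7, 3.8]
grip_width: 0.0004
grip_force: 1.9
```

{"op": "step_arm", "data": {"plan": [{"dx":0,"dy":0,"dz":0.01,"rx":0,"ry":0,"rz":0,"claw":1},{"dx":0,"dy":0,"dz":0.01,"rx":0,"ry":0,"rz":0,"claw":1},{"dx":0,"dy":0,"dz":0.01,"rx":0,"ry":0,"rz":0,"claw":1},{"dx":0,"dy":0,"dz":0,"rx":0,"ry":0,"rz":0,"claw":1},{"dx":0,"dy":0,"dz":0,"rx":0,"ry":0,"rz":0,"claw":1},{"dx":0,"dy":0,"dz":0,"rx":0,"ry":0,"rz":0,"claw":1},{"dx":0,"dy":0,"dz":0,"rx":0,"ry":0,"rz":0,"claw":1},{"dx":0,"dy":0,"dz":0,"rx":0,"ry":0,"rz":0,"claw":1},{"dx":0,"dy":0,"dz":0,"rx":0,"ry":0,"rz":0,"claw":1},{"dx":0,"dy":0,"dz":0,"rx":0,"ry":0,"rz":0,"claw":1}]}}

```text
time_s: 22.9
ee_pos: [0.5291, -0.1593, 0.0935]
eef_rot: [3.141, 0.0, 1.811]
force: [-3.2, 1.0, 8.2]
grip_width: 0.0003
grip_force: 4.4
```

```bash
python3 - <<'E'
from h import *
F=[]
for i in range(6): F.append(telemetry.get_obs()["force"]); c=viewer.camera("scene" if i%2 else "wrist"); (save(c,"s6.png",(205,150,305,225),4) if i==5 else save(c,"w6.png"))
print(np.mean(F,0),np.std(F,0))
a=cv2.imread("pics/s6.png"); b=cv2.resize(cv2.imread("pics/w6.png"),(400,300)); cv2.imwrite("pics/m6.png",np.hstack([a,b]))
E
```

```text
[-2.58763623  1.31409783  8.99111582] [0.42396735 0.39516871 0.36823664]
```

View pics/m6.png

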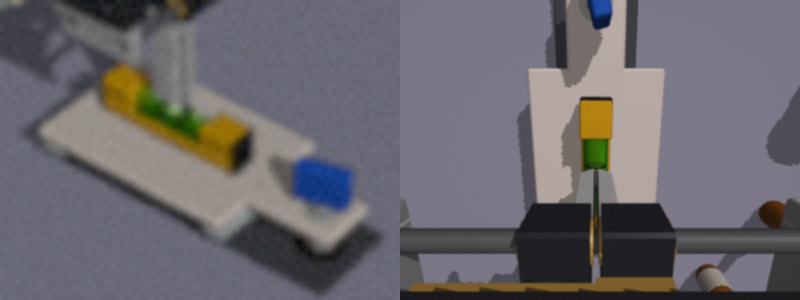

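The level is upright and still along the board. Closed fingertips press at its middle with a steady 9 N or so, and the bubble shows near the vial's middle at (178,107). I'm handing it in.

```bash
python3 -c "
from station import hand_in
print(hand_in())"
```

```text
the job is handed in; nothing more can be done
None
```

The level lies along the middle of the stand, the blue wing was turned about 1.4 rad clockwise so the bubble sat about 1 mm off centre before pressing, and I handed the job in at about 23 s while pressing the level with about 9 N; the fingertips partly hid the bubble by then, but it still looked near the middle.

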